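# Open a press-fit gel cassette with a wedge

### The job

Open the gel cassette on the grey stand: work the orange wedge into the seam under the blue upper plate from its left and right sides by turns, easing the plate up evenly so that neither side leaves its studs before the other is at least half-way up, until both sides are clear. Let only the wedge touch the cassette and stand, and do not force it (stay well under 50 N); then lay the wedge back on the bench away from the stand, and leave everything else where it is.

Things in the scene. Friction and masses are not known exactly. Their poses are not given: they have to be found in the camera images.
- stand: grey height-adjustable stand fixed to the bench, with a gel cassette clamped on its platform. Origin: centre of its base, on the bench; x to the cassette's well end (white lane marks), y to its left, z up. The cassette's flat white lower plate is the platform's top, 120 (x) by 160 (y) mm; its upper face is anywhere from 36 to 52 mm above the bench: find it by feel. Clamps at front and back rise 6 mm above it
- side_left (a point): point on the bench below the middle of the left (+y) ledge. The white plate juts out beyond the blue one left and right as a free level ledge, from 66 to 80 mm from the stand's middle (here: 73 mm); axes as the stand's. The ledge is where a blade can be set down to slide into the seam
- side_right (a point): the same on the right (-y)
- rise_left (a joint): how far the left side of the blue upper plate has come up, in rad about its right edge: 0 home, 0.0081 per mm at the left edge, clear of its 8 mm of stud above 0.0645, at most 0.11. The plate (108 along x, 124 along y, 5 mm thick, clear window) lies over the white one with an empty 2 mm seam; its left and right edges, 62 mm from the middle, flare up as a lead-in 4 mm wide, 2.4 mm high
- rise_right (a joint): the same for the right side, about the left edge. Each side resists with about 10 N at its edge, stays where it is left and does not move the other. Two studs a side, 42 mm either way in x and 45 mm from the middle in y; between them the middle line (x = 0) is free for a blade right in to the middle. Stud sockets on the plate top: 15 mm above the ledge when home
- wedge_center (a point): centre of the handle of the orange double-ended wedge, 18 mm above its flat sole, on which it lies; x along its length, z up. 190 mm long, 22 mm wide, about 0.1 kg, ends alike. Handle: ribbed block 60 long, 22 wide, 36 mm high. From each end runs a slippery blade 65 mm long (22 wide), flat below, tapering evenly from 15 mm thick at the handle to 1.6 mm at the tip
- wedge: the wedge, origin at the centre of its sole
- conical_flask: bystander: small conical glass flask, 63 mm wide, 109 mm tall; origin: centre of its underside
- tip_box: bystander: blue box of pipette tips with clear lid, 89x120x86 mm; origin: centre of its underside
- petri_a: bystander: petri dish, 63 mm wide, 15 mm tall; origin: centre of its underside
- petri_b: bystander: another petri dish, 63 mm wide, 15 mm tall; origin: centre of its underside
- marker: bystander: pen-shaped marker with blue cap, 140 mm long, lying on the bench; origin: centre of its underside
- buffer_bottle: bystander: pale yellow bottle with white cap, 66 mm wide, 169 mm tall; origin: centre of its underside
- media_100_wine: bystander: small glass bottle with blue cap, 46 mm wide, 86 mm tall; origin: centre of its underside
Not all that is in view belongs to the job. Of the things that look like the stand, the larger one is meant.

How it is judged:
On the way, in this order (a step that is already met when the one before it is completed fails the run):
1. one side of the blue plate is eased at least 3 mm up (value of joint any of rise_left, rise_right above 0.024 rad), for 0.1 s.
2. the other side is eased at least 3 mm up too (value of joint each of rise_left, rise_right above 0.024 rad), for 0.1 s.
At the end, for the whole second after the job is handed in: both sides of the blue plate have come up more than 8 mm, clear of their studs, and the wedge lies still on the bench, its centre at least 140 mm from the middle of the stand and not touching it (value of joint each of rise_left, rise_right above 0.0645 rad and height (world z) of wedge_center below 0.028 m and horizontal distance between wedge_center and stand above 0.14 m and linear speed of wedge below 0.02 m/s and contact force between wedge and stand below 0.1 N).
It fails at once if one side has left its studs (more than 8 mm up) while the other is not yet half-way (under 3.7 mm) ((value of joint rise_left above 0.0645 rad and value of joint rise_right below 0.03 rad) or (value of joint rise_right above 0.0645 rad and value of joint rise_left below 0.03 rad)).
It fails at once if the gripper or arm touches the cassette or stand (contact force between any of the fingers, the arm and stand above 1 N).
It fails at once if the wedge is forced: more than 50 N between it and the cassette or stand (contact force between wedge and stand above 50 N).
It fails at once if a bystander is moved more than 25 mm (distance of any of conical_flask, tip_box, petri_a, petri_b, marker, buffer_bottle, media_100_wine from where it was at the start of the episode above 0.025 m).
It also fails if it takes over 61 s, if anything falls off the work surface, if the arm or the gripper's body presses on something with over 40 N, if the wrist force passes 120 N, or if a joint passes its speed limit or range.

### The arm

A 7-joint arm with a two-finger parallel gripper is mounted at the origin on a cart in front of the work surface, level with it; the furniture and walls round the work are solid. World frame = base frame: x ahead of the robot, y to its left, z up, the work surface at z = 0. Lengths are in m, angles in rad, forces in N, time in s.
With the tool pointing down it reaches from about 0.35 to 0.9 m from the base axis. Payload 8.1 kg.
Tool frame: the origin (TCP) lies between the finger pads; the fingertips stand 19 mm ahead of it and the grasp point (between the pads) is the TCP (ctrl.finger_overhang is the distance from the TCP to the fingertips, in m); z points along the fingers, y is the line along which they close (so a half turn about z gives the same grasp; the last joint's range is limited). The gripper opens to 85 mm and grips with 20 to 120 N. Pads are 22 mm wide; open, the fingers measure 114 mm over their backs; the gripper's body (76 mm by 85 mm) begins 54 mm behind the grasp point. The pads swing forward as they close: fully open they stand 13 mm farther back than shut.
Start: joints at [-1.375, 0.434, 0.025, 1.573, -0.012, 1.134, -0.075], TCP at [0.184, 0.597, 0.25] pointing down, gripper open.
Joint ranges: [-2.62, 2.62], [-0.44, 2.09], [-1.27, 1.32], [0.08, 2.57], [-1.32, 4.46], [0.12, 2], [-2.74, 2.74]. Speed limits (rad/s): [2.22, 2.22, 3.01, 3.01, 3.14, 3.14, 3.14].

### API

Orientations are given as a unit quaternion [w, x, y, z].
In Python, from cell import ctrl gives the robot as it stands.
- The arm moves only by the shell command python3 -m jog 'ROWS' [FORCE]. ROWS is JSON, a list of rows, each a list of 3 entries, a list of its own where there are three numbers: the shift along the tool's x, y, z in mm, then the turn, a rotation vector about the tool's x, y, z in degrees, then the closure, from 0 (fully open) to 1 (shut). A call has 1 to 5 rows; each row shifts and turns the commanded pose from where the row before left it, along the tool's axes as they then stand; what a row does not reach is not made up. A row lasts 1/10 s, in which the tool goes at most 50 mm and 8.59 degrees, less where a joint would pass 70% of its speed; a pose out of reach is approached as far as the arm can. A call with a gripper value outside its range is refused whole. The fingers move at their own pace and stop on an object; FORCE is the grip in N (left out, the last holds). Time passes only in rows, so rows that do not move let the fingers close. It gives the time, the measured TCP pose, the force, the opening and the grip force at its end, in the units of the state.
- ctrl.observe(): the state, without advancing time (a new reading comes with each control period).
- ctrl.snapshot(name): name is "scene" or "top" or "wrist"; returns a dict with "color" (400x640x3 uint8, red, green, blue), "z_map" (400x640 float32, m along the optical axis (not along the pixel's ray), 0 where there is no reading), "mtx" (3x3 intrinsics, pixels), "rvec" (rotation vector, rad) and "tvec" (3), from world to camera coordinates, as OpenCV has them; the wrist camera has in their place "tool_from_camera" (4x4, takes a point from camera to tool coordinates, whose origin is the TCP and whose axes are the flange's). Camera axes: x right, y down, z forward; pixel columns grow to the right and rows downward; lengths in m; the calibration is good to about 2 mm. A picture is of the moment at which its call begins: read the wrist's pose just before it.
- ctrl.job_done(): hands the job in; it is judged then, once.
Trained networks look in a picture, given as the dict that the camera call returned (one of the last four; its "shot" number tells which), for a name from the list of things; names that differ only in an ending like _2 or _b are one class to them, and where a whole thing is asked for, a point or a joint stands for the part that bears it (a point fixed in the world has none). Each returns a list of dicts, best first, with "p" (0 to 1); they miss things now and then, are a little off and sometimes report something else, mostly with a low value. They report only what shows in the picture. A call takes as long as a camera call. They do not tell look-alikes from the thing itself.
- ctrl.find_in(picture, query): "rect" ([left, top, right, bottom] in pixels, round what is visible of it).
The state is a dict: "clock": time; "q": joint angles; "joint_velocities": joint speeds; "tau": joint torques, N m; "position": TCP position; "orientation": TCP orientation; "ft_force": force on the tool from outside, world axes, zero at the start; "torque": the same for the moment, N m; "grip_width": opening from 0.0 (shut) to 1.0 (fully open); "finger_force": force on a finger pad.
Only numpy, scipy, OpenCV 4.12 (cv2) and the standard library are available. Lean on these libraries where they do the work, as an engineer would, in place of code of your own. Each camera call takes 0.05 s, during which the arm holds its last target. There are 200 camera calls.

## Working session

There is one attempt and no reset: what is moved stays moved. The work goes in short steps, Python scripts to look and compute and a shell command to move; the robot and the scene stay as the last step left them, time stands still between calls to the robot, and variables do not carry over. Pictures are saved under pics/ and viewed, at most 10 in all, crops included, and the job is handed in when it is done.

```bash
mkdir -p pics; ls
cat > h.py <<'E'
import numpy as np,cv2
from cell import ctrl
from scipy.spatial.transform import Rotation as R
def cloud(s):
    z=s["z_map"];K=np.array(s["mtx"]);v,u=np.mgrid[:z.shape[0],:z.shape[1]]
    P=np.stack([(u-K[0,2])/K[0,0]*z,(v-K[1,2])/K[1,1]*z,z],-1)
    if "rvec" in s:
        M=R.from_rotvec(np.ravel(s["rvec"])).as_matrix();return (P-np.ravel(s["tvec"]))@M
    T=np.array(s["tool_from_camera"]);o=s["obs"];w,x,y,zz=o["orientation"]
    return (P@T[:3,:3].T+T[:3,3])@R.from_quat([x,y,zz,w]).as_matrix().T+np.array(o["position"])
E
python3 - <<'E'
from h import *
o=ctrl.observe();print({k:np.round(v,3) for k,v in o.items()})
for n in("scene","top"):
    s=ctrl.snapshot(n);cv2.imwrite(f"pics/{n}.png",s["color"][...,::-1]);P=cloud(s)
    for q in("stand","wedge","conical_flask","tip_box","petri_a","marker","buffer_bottle","media_100_wine"):
        for d in ctrl.find_in(s,q)[:3]:
            l,t,r,b=[int(round(x)) for x in d["rect"]]
            p=P[max(t,0):b,max(l,0):r].reshape(-1,3);m=p[p[:,2]>.008]
            print(n,q,round(d["p"],2),[l,t,r,b],np.round(P[min((t+b)//2,399),min((l+r)//2,639)],3))
E
```

```text
pics
{'clock': np.float64(0.0), 'q': array([-1.375,  0.435,  0.025,  1.574, -0.012,  1.134, -0.075]), 'joint_velocities': array([-0.001,  0.   , -0.001, -0.002,  0.   , -0.001,  0.   ]), 'tau': array([ 0.0000e+00, -6.7047e+01,  1.0250e+00, -3.1621e+01,  1.6000e-02,
        1.3000e-02,  0.0000e+00]), 'position': array([0.184, 0.597, 0.25 ]), 'orientation': array([-0.   ,  0.149,  0.989, -0.001]), 'ft_force': array([-0.401, -0.333, -0.346]), 'torque': array([-0.03 , -0.019, -0.022]), 'finger_force': np.float64(0.0), 'grip_width': np.float64(0.996)}
scene stand 0.86 [196, 134, 239, 163] [0.395 0.447 0.036]
scene stand 0.61 [270, 172, 343, 229] [0.477 0.057 0.048]
scene stand 0.31 [393, 309, 420, 342] [ 0.438 -0.362  0.017]
scene wedge 0.9 [219, 153, 273, 172] [0.442 0.341 0.021]
scene conical_flask 0.28 [270, 173, 341, 231] [0.471 0.054 0.046]
scene tip_box 0.8 [228, 95, 272, 133] [0.557 0.498 0.079]
scene tip_box 0.42 [386, 157, 416, 211] [ 0.687 -0.096  0.099]
scene petri_a 0.8 [356, 296, 386, 327] [ 0.402 -0.29   0.014]
scene marker 0.55 [332, 253, 341, 301] [ 0.398 -0.172  0.012]
sc
[... 157 characters left out ...]
223, 213, 265] [0.412 0.485 0.03 ]
top stand 0.58 [293, 187, 353, 240] [0.496 0.074 0.054]
top stand 0.28 [406, 149, 424, 166] [ 0.658 -0.212  0.082]
top wedge 0.95 [226, 207, 247, 264] [0.437 0.348 0.029]
top conical_flask 0.79 [237, 144, 258, 164] [0.688 0.307 0.059]
top tip_box 0.87 [145, 171, 196, 209] [0.575 0.536 0.092]
top petri_a 0.76 [425, 231, 450, 254] [ 0.399 -0.28   0.016]
top petri_a 0.7 [454, 219, 475, 235] [ 0.443 -0.368  0.015]
top marker 0.53 [235, 142, 256, 163] [0.69  0.31  0.077]
top marker 0.47 [380, 227, 421, 256] [ 0.405 -0.164  0.017]
top buffer_bottle 0.74 [357, 125, 380, 157] [ 0.696 -0.064  0.146]
top media_100_wine 0.69 [406, 151, 423, 164] [ 0.659 -0.21   0.079]
```

Run:
```python
import cv2,numpy as np
a=cv2.imread("pics/top.png")[110:280,130:490];cv2.imwrite("pics/top_c.png",cv2.resize(a,None,fx=2.2,fy=2.2,interpolation=cv2.INTER_CUBIC))
```

```text
(no output)
```

View pics/top_c.png

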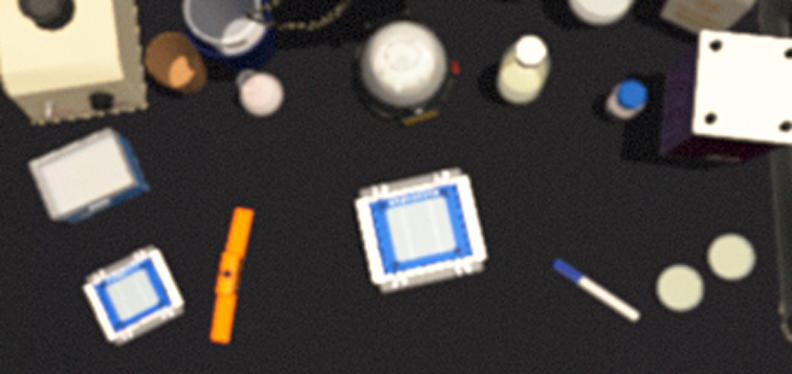

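View pics/scene.png

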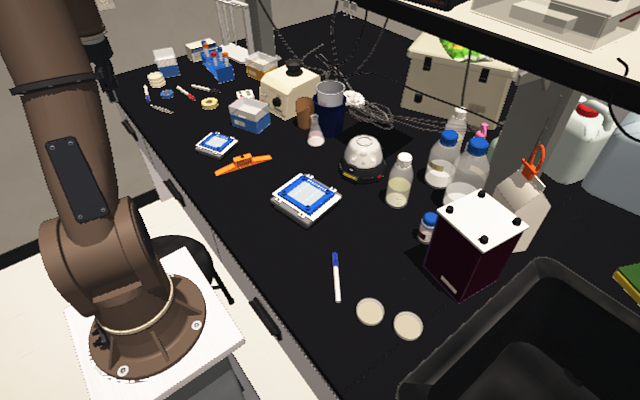

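The pictures show the larger cassette at top-view pixel (323,214), with the lane marks on its far side. The orange wedge is at (236,235) and the small decoy at (192,244). Next I'll measure the poses.

```bash
cat >> h.py <<'E'
def hsv(s): return cv2.cvtColor(s["color"],cv2.COLOR_RGB2HSV)
def box(p): # min-area rect of xy points
    (c,sz,a)=cv2.minAreaRect((p[:,:2]*1000).astype(np.float32));return np.round(c,1),np.round(sz,1),round(a,1)
def meas(s,near=None,zs=.03):
    P=cloud(s);H=hsv(s);out={}
    org=(H[...,0]>5)&(H[...,0]<20)&(H[...,1]>180)&(H[...,2]>100)&(P[...,2]<.12)
    ok=(s["z_map"]>0)
    p=P[org&ok&(P[...,0]>.2)&(P[...,0]<.65)&(P[...,1]<.45)&(P[...,1]>-.2)]
    if len(p)>20: out["wedge"]=(box(p),len(p),np.percentile(p[:,2],[5,50,95]).round(3))
    blue=(H[...,0]>98)&(H[...,0]<125)&(H[...,1]>120)&(H[...,2]>80)
    near_=(np.hypot(P[...,0]-.49,P[...,1]-.075)<.11)&ok
    p=P[blue&near_]; 
    if len(p)>20: out["blue"]=(box(p),len(p),np.percentile(p[:,2],[5,50,95]).round(4))
    p=P[near_&(P[...,2]>.028)]
    if len(p)>20: out["stand"]=(box(p),len(p),np.percentile(p[:,2],[5,50,95]).round(4))
    return out
E
python3 - <<'E'
from h import *
for n in("scene","top"):
    s=ctrl.snapshot(n)
    for k,v in meas(s).items():print(n,k,v)
E
```

```text
scene wedge ((array([442.2, 376.7]), array([ 76.6, 195.5]), 80.4), 473, array([-0.001,  0.008,  0.035]))
scene blue ((array([492.8,  82. ]), array([110.2, 136. ]), 10.6), 602, array([0.0447, 0.0478, 0.0553]))
scene stand ((array([493.3,  78.6]), array([151.8, 161.6]), 11.5), 2081, array([0.0328, 0.0453, 0.0506]))
top wedge ((array([440.4, 359.7]), array([ 36.1, 197.4]), 79.0), 383, array([-0.003,  0.005,  0.037]))
top blue ((array([495.2,  81.5]), array([101.4, 123.4]), 11.0), 476, array([0.0434, 0.0487, 0.0567]))
top stand ((array([495.5,  80.3]), array([149.7, 160.2]), 11.2), 2390, array([0.0327, 0.045 , 0.0527]))
```

```bash
python3 -m jog '[[[-39.6,-19.9,0],[0,0,0],0],[[-39.6,-19.9,0],[0,0,0],0],[[-39.6,-19.9,0],[0,0,0],0],[[-39.6,-19.9,0],[0,0,0],0],[[-39.6,-19.9,0],[0,0,0],0]]'
python3 -m jog '[[[-39.6,-19.9,0],[0,0,0],0],[[-39.6,-19.9,0],[0,0,0],0],[[-39.6,-19.9,0],[0,0,0],0],[[0,0,0],[0,0,-6],0],[[0,0,0],[0,0,0],0]]'
python3 -m jog '[[[0,0,0],[0,0,0],0],[[0,0,0],[0,0,0],0]]'
cat > look.py <<'E'
from h import *
import sys
o=ctrl.observe();s=ctrl.snapshot("wrist");s["obs"]=o
cv2.imwrite(f"pics/{sys.argv[1]}.png",s["color"][...,::-1]);np.savez(f"{sys.argv[1]}.npz",c=s["color"],P=cloud(s))
print(o["clock"],np.round(o["position"],4),np.round(o["orientation"],4))
for k,v in meas(s).items():print(k,v)
E
python3 look.py w1
```

```text
clock: 1.5
position: [0.3451, 0.4426, 0.2505]
orientation: [0.0, 0.149, 0.989, 0.0]
ft_force: [0.8, 0.4, 0.1]
grip_width: 0.997
finger_force: 0.0
clock: 2.0
position: [0.4409, 0.3507, 0.2504]
orientation: [0.0, 0.098, 0.995, 0.0]
ft_force: [-0.6, -0.2, -0.1]
grip_width: 1.0
finger_force: 0.0
clock: 2.2
position: [0.4389, 0.353, 0.2503]
orientation: [-0.0, 0.097, 0.995, 0.0]
ft_force: [-0.3, -0.2, -1.2]
grip_width: 1.001
finger_force: 0.0
2.2 [0.4389 0.353  0.2503] [-2.000e-04  9.680e-02  9.953e-01  2.000e-04]
wedge ((array([439.8, 357.4]), array([ 23.6, 191.2]), 79.2), 626, array([-0.001,  0.034,  0.036]))
blue ((array([493.3,  83.6]), array([107.4, 128.3]), 11.1), 3898, array([0.0452, 0.0471, 0.0544]))
stand ((array([493.6,  81.5]), array([149.1, 162. ]), 11.1), 12405, array([0.0331, 0.0457, 0.05  ]))
```

View pics/w1.png

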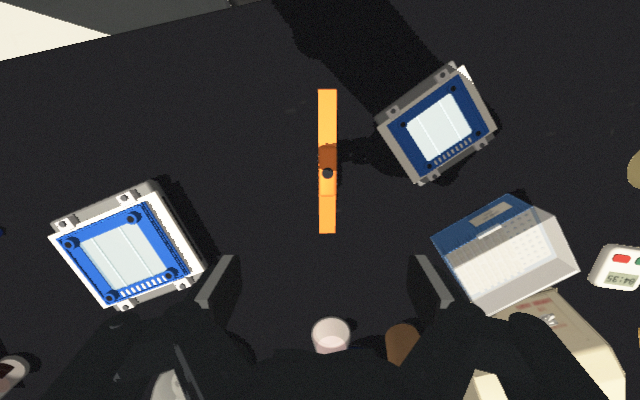

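The wrist view shows the wedge at pixel (327,162) and the target cassette at (128,245). Both agree with the given sizes, so I'll grasp now.

```bash
python3 -m jog '[[[0,4.5,40],[0,0,0],0],[[0,0,45],[0,0,0],0],[[0,0,45],[0,0,0],0],[[0,0,40],[0,0,0],0],[[0,0,30],[0,0,0],0]]'
python3 -m jog '[[[0,0,15],[0,0,0],0],[[0,0,7],[0,0,0],0],[[0,0,0],[0,0,0],0.3],[[0,0,0],[0,0,0],0.6],[[0,0,0],[0,0,0],1]]' 70
python3 -m jog '[[[0,0,0],[0,0,0],1],[[0,0,0],[0,0,0],1],[[0,0,0],[0,0,0],1],[[0,0,0],[0,0,0],1],[[0,0,0],[0,0,0],1]]'
```

```text
clock: 2.75
position: [0.4392, 0.3565, 0.0479]
orientation: [-0.001, 0.097, 0.995, -0.001]
ft_force: [-0.1, 0.9, 0.4]
grip_width: 1.0
finger_force: 0.0
clock: 3.25
position: [0.4413, 0.357, 0.0295]
orientation: [0.001, 0.097, 0.995, 0.001]
ft_force: [0.2, 0.2, -0.2]
grip_width: 0.509
finger_force: 0.0
clock: 3.75
position: [0.4413, 0.3568, 0.0294]
orientation: [0.001, 0.097, 0.995, 0.001]
ft_force: [-0.6, 0.2, 6.7]
grip_width: 0.24
finger_force: 69.9
```

```bash
python3 -m jog '[[[0,0,-10],[0,0,0],1],[[0,0,-30],[0,0,0],1],[[-9.7,-25,-35],[0,0,0],1],[[-9.7,-25,-20],[0,0,0],1],[[-9.8,-24.8,-15],[0,0,0],1]]'
python3 -m jog '[[[0,0,0],[0,0,8.5],1],[[0,0,0],[0,0,8.5],1],[[0,0,0],[0,0,8.5],1],[[0,0,0],[0,0,8.5],1],[[0,0,0],[0,0,8.5],1]]'
python3 -m jog '[[[0,0,0],[0,0,8.5],1],[[0,0,0],[0,0,8.5],1],[[0,0,0],[0,0,8.3],1],[[0,0,0],[0,0,0],1],[[0,0,0],[0,0,0],1]]'
python3 look.py w2
```

```text
clock: 4.25
position: [0.4555, 0.2767, 0.1407]
orientation: [0.001, 0.097, 0.995, 0.001]
ft_force: [-0.3, -0.4, -1.9]
grip_width: 0.243
finger_force: 68.8
clock: 4.75
position: [0.4548, 0.2772, 0.139]
orientation: [-0.0, 0.454, 0.891, 0.0]
ft_force: [-0.3, 0.3, -1.1]
grip_width: 0.242
finger_force: 68.8
clock: 5.25
position: [0.4548, 0.2774, 0.1387]
orientation: [-0.0, 0.634, 0.773, 0.0]
ft_force: [0.2, -0.8, -1.3]
grip_width: 0.241
finger_force: 68.8
5.25 [0.4548 0.2774 0.1387] [-0.000e+00  6.338e-01  7.735e-01  1.000e-04]
wedge ((array([461.4, 269.7]), array([ 35.5, 234.8]), 13.6), 4508, array([0.111, 0.115, 0.119]))
blue ((array([481.4, 142.9]), array([54.3,  7.2]), 11.0), 149, array([0.044 , 0.0456, 0.0478]))
stand ((array([479.9, 150. ]), array([55.2, 21.7]), 11.1), 604, array([0.0369, 0.0397, 0.0471]))
```

View pics/w2.png

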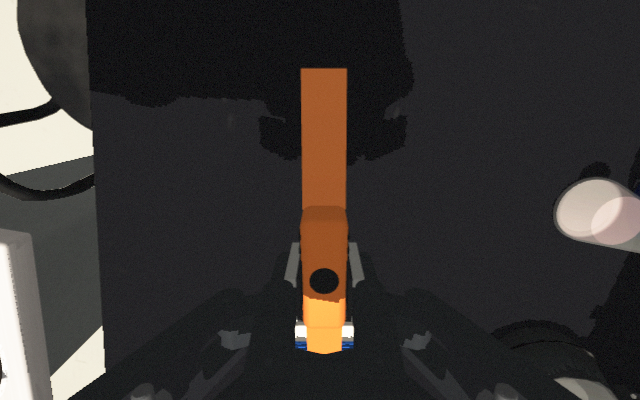

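Run:
```python
from h import *
d=np.load("w2.npz");P=d["P"];c=d["c"];H=cv2.cvtColor(c,cv2.COLOR_RGB2HSV)
o=ctrl.observe();w,x,y,z=o["orientation"];Rm=R.from_quat([x,y,z,w]).as_matrix()
T=(P-np.array(o["position"]))@Rm
m=(H[...,0]>3)&(H[...,0]<22)&(H[...,1]>150)&(T[...,2]<.05)&(abs(T[...,1])<.03)
for v in range(64,350,8):
    k=m[v]
    if k.sum()>5: t=T[v][k]*1000; print(v,k.sum(),np.round(np.median(t,0),1),np.round(np.ptp(t[:,1]),1))
```

```text
72 46 [95.2 -0.4 27.9] 21.6
80 45 [91.6 -0.7 27.4] 21.1
88 45 [88.  -0.7 26.5] 21.3
96 45 [84.4 -0.3 26. ] 21.2
104 45 [80.7 -0.7 25.5] 21.5
112 45 [77.  -0.7 24.4] 21.5
120 45 [73.3 -0.3 23.6] 21.5
128 45 [69.5 -0.7 23. ] 21.6
136 45 [65.8 -0.7 22.2] 21.6
144 45 [62.  -0.7 21.3] 21.8
152 45 [58.2 -0.7 20.4] 21.6
160 44 [54.3 -0.4 19.7] 21.4
168 44 [50.4 -0.4 19. ] 21.5
176 44 [46.5 -0.4 18.4] 21.5
184 44 [42.6 -0.4 17.4] 21.6
192 44 [38.6 -0.4 16.7] 21.7
200 43 [34.6 -0.7 16. ] 21.2
208 43 [31.9 -0.7 11.5] 21.3
216 44 [32.  -0.4  1. ] 20.6
224 47 [30.5 -0.6 -4.8] 20.8
232 49 [27.  -0.2 -5.7] 22.0
240 48 [23.2 -0.4 -5.9] 21.8
248 47 [19.1 -0.2 -5.8] 21.2
256 47 [15.1 -0.2 -5.9] 21.8
264 45 [11.  -0.2 -6.1] 20.4
272 24 [ 6.5 -0.1 -5.6] 20.6
280 17 [ 2.1  6.4 -5.6] 20.7
288 21 [-2.7 -5.8 -5.1] 20.9
296 43 [-6.5 -0.1 -6. ] 20.3
304 44 [-11.2  -0.4  -6. ] 20.8
312 43 [-16.2  -0.1  -5.7] 21.0
320 42 [-20.8  -0.4  -5.9] 20.8
328 35 [-27.   -0.1  -4.6] 20.8
336 34 [-57.1  -0.4  21.3] 20.6
344 34 [-65.1  -0.4  23. ] 21.1
```

```bash
python3 -m jog '[[[-18,0.7,15],[0,0,0],1],[[-17,0.7,20],[0,0,0],1],[[0,0,17],[0,0,0],1],[[0,0,7],[0,0,0],1],[[0,0,0],[0,0,0],1]]'
for i in 1; do python3 -m jog '[[[0,0,2],[0,0,0],1],[[0,0,0],[0,0,0],1],[[0,0,0],[0,0,0],1]]'; done
python3 -m jog '[[[0,0,1.5],[0,0,0],1],[[0,0,0],[0,0,0],1],[[0,0,0],[0,0,0],1]]'
python3 -m jog '[[[0,0,1.5],[0,0,0],1],[[0,0,0],[0,0,0],1],[[0,0,0],[0,0,0],1]]'
```

```text
clock: 5.8
position: [0.4626, 0.2431, 0.0787]
orientation: [-0.0, 0.635, 0.773, -0.001]
ft_force: [-0.5, 0.5, -0.6]
grip_width: 0.247
finger_force: 68.8
clock: 6.1
position: [0.4633, 0.2437, 0.0779]
orientation: [0.0, 0.635, 0.772, 0.001]
ft_force: [-1.4, -0.1, -1.1]
grip_width: 0.241
finger_force: 68.8
clock: 6.4
position: [0.4631, 0.2433, 0.0759]
orientation: [0.0, 0.636, 0.772, 0.0]
ft_force: [0.1, 0.4, -0.6]
grip_width: 0.244
finger_force: 68.8
clock: 6.7
position: [0.463, 0.2432, 0.0743]
orientation: [-0.0, 0.636, 0.772, -0.0]
ft_force: [-0.2, 0.0, -1.1]
grip_width: 0.241
finger_force: 68.8
```

```bash
f(){ egrep 'clock|posit|ft_f'|tr '\n' ' ';echo; }
python3 -m jog '[[[0,0,1],[0,0,0],1],[[0,0,0],[0,0,0],1],[[0,0,0],[0,0,0],1]]'|f
python3 -m jog '[[[0,0,1],[0,0,0],1],[[0,0,0],[0,0,0],1],[[0,0,0],[0,0,0],1]]'|f
python3 -m jog '[[[0,0,1],[0,0,0],1],[[0,0,0],[0,0,0],1],[[0,0,0],[0,0,0],1]]'|f
python3 -m jog '[[[0,0,1],[0,0,0],1],[[0,0,0],[0,0,0],1],[[0,0,0],[0,0,0],1]]'|f
```

```text
clock: 7.0 position: [0.4631, 0.2432, 0.0733] ft_force: [0.1, 0.8, -0.7] 
clock: 7.3 position: [0.4631, 0.2432, 0.0723] ft_force: [-0.4, -0.5, -1.3] 
clock: 7.6 position: [0.4631, 0.2432, 0.0713] ft_force: [-0.2, -0.1, -0.8] 
clock: 7.9 position: [0.463, 0.2432, 0.0703] ft_force: [-0.1, -0.5, -1.0]
```

```bash
f(){ egrep 'clock|posit|ft_f'|tr '\n' ' ';echo; }
python3 -m jog '[[[0,0,0.7],[0,0,0],1],[[0,0,0],[0,0,0],1],[[0,0,0],[0,0,0],1]]'|f
python3 -m jog '[[[0,0,0.7],[0,0,0],1],[[0,0,0],[0,0,0],1],[[0,0,0],[0,0,0],1]]'|f
python3 -m jog '[[[0,0,0.7],[0,0,0],1],[[0,0,0],[0,0,0],1],[[0,0,0],[0,0,0],1]]'|f
python3 - <<'E'
from h import *
s=ctrl.snapshot("scene");a=s["color"][130:240,200:370,::-1];cv2.imwrite("pics/s2.png",cv2.resize(a,None,fx=4.5,fy=4.5,interpolation=cv2.INTER_CUBIC))
E
```

```text
clock: 8.2 position: [0.4631, 0.2432, 0.0696] ft_force: [-0.6, -0.1, -0.4] 
clock: 8.5 position: [0.4632, 0.2433, 0.0691] ft_force: [-0.5, 1.3, 2.0] 
clock: 8.8 position: [0.4632, 0.2434, 0.0686] ft_force: [-1.9, 1.2, 7.1]
```

View pics/s2.png

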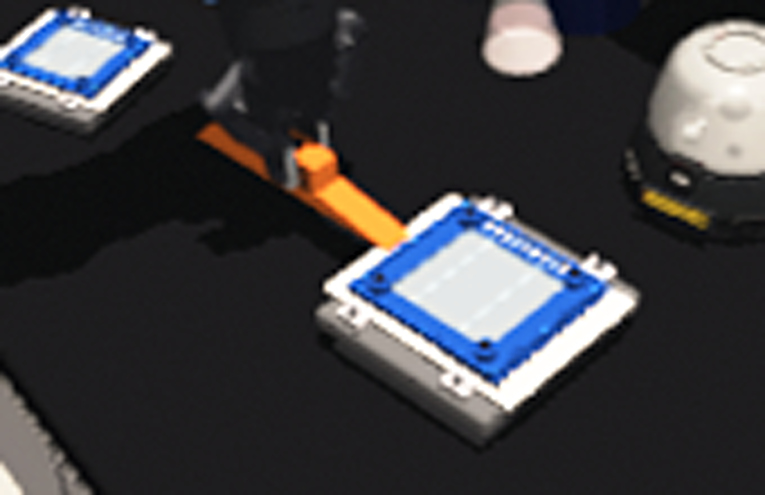

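The tip sits on the left ledge just short of the blue edge, at crop pixel (400,240). Contact came at a TCP height of about 69.3 mm, which matches the estimated 40 mm ledge. I'll ease off slightly and slide in.

```bash
f(){ egrep 'clock|posit|ft_f'|tr '\n' ' ';echo; }
python3 -m jog '[[[0,0,-0.3],[0,0,0],1],[[-1,0,0],[0,0,0],1],[[-2,0,0],[0,0,0],1],[[-2,0,0],[0,0,0],1]]'|f
python3 -m jog '[[[-2,0,0],[0,0,0],1],[[-2,0,0],[0,0,0],1],[[-2,0,0],[0,0,0],1]]'|f
python3 -m jog '[[[-2,0,0],[0,0,0],1],[[-2,0,0],[0,0,0],1]]'|f
```

```text
clock: 9.25 position: [0.4646, 0.239, 0.0689] ft_force: [-0.6, 1.9, 4.8] 
clock: 9.55 position: [0.4658, 0.2331, 0.069] ft_force: [-0.5, 1.7, 4.7] 
clock: 9.75 position: [0.4666, 0.2301, 0.0691] ft_force: [-2.6, 7.6, 7.4]
```

```bash
f(){ egrep 'clock|posit|ft_f'|tr '\n' ' ';echo; }
python3 -m jog '[[[-1.5,0,0],[0,0,0],1],[[0,0,0],[0,0,0],1]]'|f
python3 -m jog '[[[-1.5,0,0],[0,0,0],1],[[0,0,0],[0,0,0],1]]'|f
```

```text
clock: 9.95 position: [0.4667, 0.2296, 0.0693] ft_force: [-1.8, 7.4, 5.9] 
clock: 10.15 position: [0.4669, 0.2291, 0.0694] ft_force: [-2.9, 9.7, 6.9]
```

```bash
f(){ egrep 'clock|posit|ft_f|orie'|tr '\n' ' ';echo; }
python3 -m jog '[[[-1,0,0],[0,0,0],1],[[0,0,0],[0,0,0],1]]'|f
python3 -m jog '[[[-1,0,0],[0,0,0],1],[[0,0,0],[0,0,0],1]]'|f
python3 - <<'E'
from h import *
s=ctrl.snapshot("scene");a=s["color"][160:235,260:350,::-1];cv2.imwrite("pics/s3.png",cv2.resize(a,None,fx=8,fy=8,interpolation=cv2.INTER_CUBIC))
E
```

```text
clock: 10.35 position: [0.4671, 0.2285, 0.0694] orientation: [-0.001, 0.634, 0.773, 0.002] ft_force: [-3.3, 11.6, 7.0] 
clock: 10.55 position: [0.4673, 0.2276, 0.0694] orientation: [-0.001, 0.634, 0.773, 0.002] ft_force: [-3.7, 12.3, 6.5]
```

View pics/s3.png

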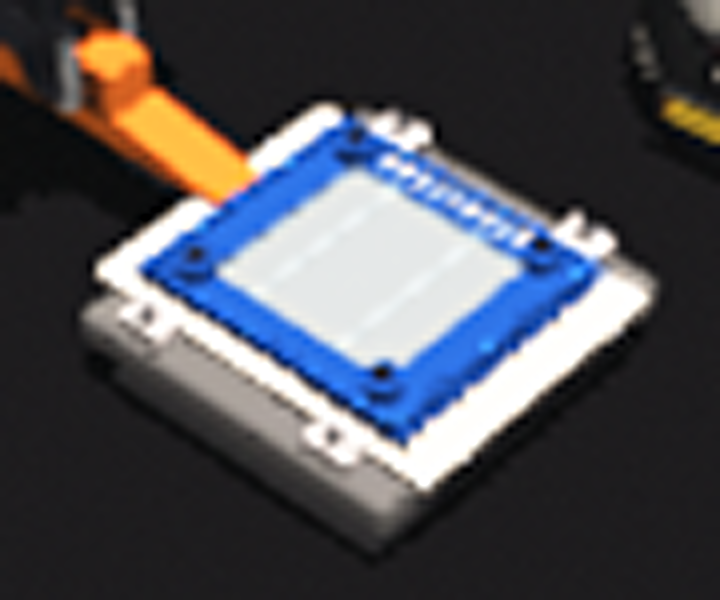

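The blade has gone under the blue edge at crop pixel (225,200) and is now advancing at a steady 12 N or so. I'll continue in small steps.

```bash
f(){ egrep 'clock|posit|ft_f'|tr '\n' ' ';echo; }
python3 -m jog '[[[-1.5,0,0],[0,0,0],1],[[-1.5,0,0],[0,0,0],1]]'|f
python3 -m jog '[[[-1.5,0,0],[0,0,0],1],[[-1.5,0,0],[0,0,0],1],[[-1.5,0,0],[0,0,0],1]]'|f
```

```text
clock: 10.8 position: [0.468, 0.2249, 0.0695] ft_force: [-2.4, 12.7, 7.1] 
clock: 11.1 position: [0.4688, 0.2203, 0.0694] ft_force: [-2.3, 13.4, 7.2]
```

```bash
f(){ egrep 'clock|posit|ft_f'|tr '\n' ' ';echo; }
python3 -m jog '[[[-1.5,0,-0.2],[0,0,0],1],[[-2,0,0],[0,0,0],1],[[-2,0,0],[0,0,0],1],[[-2,0,0],[0,0,0],1]]'|f
python3 -m jog '[[[-2,0,0],[0,0,0],1],[[-2,0,0],[0,0,0],1],[[-2,0,0],[0,0,0],1],[[-2,0,0],[0,0,0],1],[[-1,0,0],[0,0,0],1]]'|f
python3 - <<'E'
from h import *
s=ctrl.snapshot("scene");P=cloud(s);H=hsv(s)
m=(H[...,0]>98)&(H[...,0]<125)&(H[...,1]>120)&(H[...,2]>80)&(np.hypot(P[...,0]-.494,P[...,1]-.082)<.1)
q=P[m]-[.4944,.0818,0];a=np.radians(11.1);X=q[:,0]*np.cos(a)+q[:,1]*np.sin(a);Y=-q[:,0]*np.sin(a)+q[:,1]*np.cos(a)
for lo,hi in((-62,-50),(-50,-20),(-20,20),(20,50),(50,64)):
    k=(Y*1e3>lo)&(Y*1e3<hi);print(lo,hi,k.sum(),np.median(q[k,2]).round(4))
E
```

```text
clock: 11.5 position: [0.4702, 0.2128, 0.0695] ft_force: [-2.7, 12.1, 6.1] 
clock: 12.0 position: [0.4719, 0.2037, 0.0695] ft_force: [-2.3, 11.8, 5.5] 
-62 -50 117 0.0483
-50 -20 114 0.0492
-20 20 86 0.05
20 50 144 0.0525
50 64 89 0.0522
```

```bash
f(){ egrep 'clock|posit|ft_f|orien'|tr '\n' ' ';echo; }
python3 -m jog '[[[5,0,0],[0,0,0],1],[[8,0,0],[0,0,0],1],[[12,0,0],[0,0,0],1],[[15,0,0],[0,0,0],1],[[15,0,0],[0,0,0],1]]'|f
python3 -m jog '[[[0,0,-20],[0,0,0],1],[[0,0,-30],[0,0,0],1],[[-45,0,0],[0,0,0],1],[[-45,0,0],[0,0,0],1],[[-45,0,0],[0,0,0],1]]'|f
python3 -m jog '[[[-45,0,0],[0,0,0],1],[[-45,0,0],[0,0,0],1],[[-45,0,0],[0,0,0],1],[[-45,0,0],[0,0,0],1],[[-30,0,0],[0,0,0],1]]'|f
python3 -m jog '[[[0,0,0],[0,0,0],1],[[0,0,0],[0,0,0],1]]'|f
python3 look.py w3
```

```text
clock: 12.55 position: [0.4608, 0.2546, 0.0687] orientation: [0.0, 0.636, 0.772, -0.0] ft_force: [-0.6, -0.5, -1.4] 
clock: 13.05 position: [0.4866, 0.1216, 0.1186] orientation: [-0.0, 0.635, 0.773, 0.0] ft_force: [1.7, -0.5, -0.9] 
clock: 13.55 position: [0.5274, -0.087, 0.1184] orientation: [0.0, 0.636, 0.771, -0.0] ft_force: [0.5, 0.3, -1.1] 
clock: 13.75 position: [0.527, -0.0841, 0.1182] orientation: [-0.001, 0.636, 0.772, -0.0] ft_force: [-0.9, 0.9, -2.0] 
13.75 [ 0.527  -0.0841  0.1182] [-6.000e-04  6.359e-01  7.717e-01 -2.000e-04]
wedge ((array([515.7, -28.2]), array([21.6, 79.2]), 11.7), 4463, array([0.091, 0.098, 0.114]))
blue ((array([503.5,  33.8]), array([107.5,  33.7]), 10.9), 8617, array([0.0448, 0.0476, 0.0554]))
stand ((array([507.5,  11.2]), array([150.3,  88. ]), 10.9), 23805, array([0.0339, 0.047 , 0.096 ]))
```

View pics/w3.png

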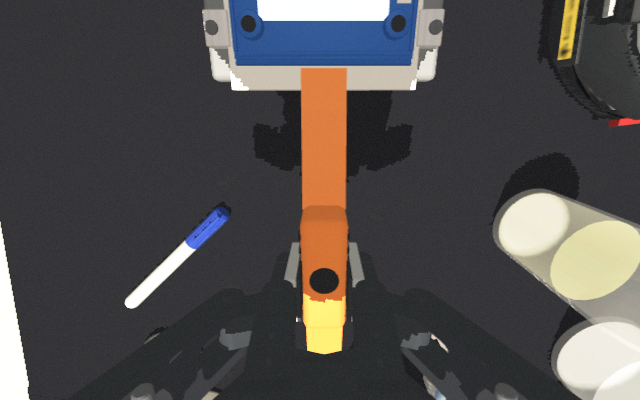

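The right side shows well. The blade tip is at (324,68), nearly centred on the cassette, with the blue edge at row 66 or so. I'll measure the edges in the tool frame.

Run:
```python
from h import *
d=np.load("w3.npz");P=d["P"];c=d["c"];H=cv2.cvtColor(c,cv2.COLOR_RGB2HSV)
o=ctrl.observe();w,x,y,z=o["orientation"];Rm=R.from_quat([x,y,z,w]).as_matrix()
T=(P-np.array(o["position"]))@Rm*1000
bl=(H[...,0]>98)&(H[...,0]<125)&(H[...,1]>120)&(H[...,2]>60)&(T[...,0]>60)&(P[...,2]<.06)
for u in (250,270,285,360,380,400):
    k=np.where(bl[:,u])[0]; v=k.max(); print(u,"blue edge",v,T[v-1,u].round(1),"ledge",T[v+8,u].round(1),T[v+14,u].round(1),"row end", [ (vv,T[vv,u].round(0).tolist()) for vv in (88,92)])
for v in (20,35,50):
    k=np.where(bl[v])[0];print(v,k.min(),k.max(),T[v,k.min()+1].round(1),T[v,k.max()-1].round(1))
print("tip",[(v,T[v,324].round(1).tolist()) for v in (64,68,70,74)])
```

```text
250 blue edge 64 [103.  -45.5  72.3] ledge [ 98.5 -47.5  79.3] [ 95.  -48.1  80.5] row end [(88, [89.0, -48.0, 78.0]), (92, [87.0, -58.0, 120.0])]
270 blue edge 64 [103.  -33.2  72.5] ledge [ 98.4 -34.6  78.6] [ 94.8 -34.7  78.1] row end [(88, [89.0, -35.0, 80.0]), (92, [87.0, -42.0, 119.0])]
285 blue edge 64 [102.9 -24.   72.2] ledge [ 98.3 -24.9  78.2] [ 94.9 -25.2  79.2] row end [(88, [89.0, -25.0, 78.0]), (92, [87.0, -31.0, 119.0])]
360 blue edge 64 [102.9  22.   72.7] ledge [98.4 23.  79.6] [94.7 22.9 77.4] row end [(88, [89.0, 23.0, 79.0]), (92, [87.0, 28.0, 118.0])]
380 blue edge 64 [102.9  34.4  73.2] ledge [98.2 35.5 77.6] [94.7 35.8 77.9] row end [(88, [89.0, 36.0, 78.0]), (92, [87.0, 44.0, 119.0])]
400 blue edge 64 [103.   46.9  73.8] ledge [98.3 48.7 79.5] [94.7 48.6 78.1] row end [(88, [89.0, 49.0, 78.0]), (92, [87.0, 59.0, 118.0])]
20 231 415 [125.  -53.   68.1] [125.   51.9  68.8]
35 233 414 [117.6 -52.9  69.1] [117.3  52.   68.4]
50 234 412 [109.7 -53.1  69.2] [109.6  51.9  69.8]
tip [(64, [102.3, -0.1, 72.5]), (68, [96.0, -0.1, 29.6]), (70, [95.0, -0.1, 29.2]), (74, [93.1, -0.1, 27.3])]
```

```bash
f(){ egrep 'clock|posit|ft_f'|tr '\n' ' ';echo; }
python3 -m jog '[[[0,0,25],[0,0,0],1],[[0,0,17],[0,0,0],1],[[0,0,5],[0,0,0],1],[[0,0,0],[0,0,0],1],[[0,0,0],[0,0,0],1]]'|f
python3 -m jog '[[[0,0,0.8],[0,0,0],1],[[0,0,0],[0,0,0],1],[[0,0,0],[0,0,0],1]]'|f
python3 -m jog '[[[0,0,0.8],[0,0,0],1],[[0,0,0],[0,0,0],1],[[0,0,0],[0,0,0],1]]'|f
```

```text
clock: 14.3 position: [0.5276, -0.0838, 0.0722] ft_force: [-1.1, -0.0, -0.7] 
clock: 14.6 position: [0.5275, -0.0846, 0.0713] ft_force: [-0.0, -0.4, -1.1] 
clock: 14.9 position: [0.5272, -0.0846, 0.0701] ft_force: [0.4, 0.5, -0.2]
```

```bash
f(){ egrep 'clock|posit|ft_f'|tr '\n' ' ';echo; }
python3 -m jog '[[[0,0,0.6],[0,0,0],1],[[0,0,0],[0,0,0],1],[[0,0,0],[0,0,0],1]]'|f
python3 -m jog '[[[0,0,0.5],[0,0,0],1],[[0,0,0],[0,0,0],1],[[0,0,0],[0,0,0],1]]'|f
```

```text
clock: 15.2 position: [0.5272, -0.0846, 0.0695] ft_force: [-0.4, -0.1, -0.8] 
clock: 15.5 position: [0.5273, -0.0846, 0.0691] ft_force: [-0.8, -1.3, 1.0]
```

```bash
f(){ egrep 'clock|posit|ft_f'|tr '\n' ' ';echo; }
python3 -m jog '[[[0,0,0.4],[0,0,0],1],[[2,0,0],[0,0,0],1],[[2,0,0],[0,0,0],1],[[2,0,0],[0,0,0],1]]'|f
python3 -m jog '[[[2,0,0],[0,0,0],1],[[2,0,0],[0,0,0],1],[[2,0,0],[0,0,0],1]]'|f
python3 -m jog '[[[2,0,0],[0,0,0],1],[[1,0,0],[0,0,0],1]]'|f
python3 -m jog '[[[1.5,0,0],[0,0,0],1],[[0,0,0],[0,0,0],1]]'|f
```

```text
clock: 15.9 position: [0.5264, -0.0787, 0.0688] ft_force: [0.5, -2.3, 4.7] 
clock: 16.2 position: [0.5251, -0.0728, 0.0688] ft_force: [1.2, -3.2, 4.8] 
clock: 16.4 position: [0.5247, -0.0701, 0.0689] ft_force: [0.1, -4.7, 6.1] 
clock: 16.6 position: [0.5247, -0.0693, 0.069] ft_force: [0.4, -5.7, 6.2]
```

```bash
f(){ egrep 'clock|posit|ft_f'|tr '\n' ' ';echo; }
python3 -m jog '[[[1.5,0,0],[0,0,0],1],[[1.5,0,0],[0,0,0],1]]'|f
python3 -m jog '[[[1,0,0],[0,0,0],1],[[1,0,0],[0,0,0],1]]'|f
python3 -m jog '[[[1.5,0,0],[0,0,0],1],[[1.5,0,0],[0,0,0],1]]'|f
```

```text
clock: 16.8 position: [0.5246, -0.0682, 0.0693] ft_force: [1.3, -13.4, 8.6] 
clock: 17.0 position: [0.5244, -0.0668, 0.0694] ft_force: [1.2, -12.6, 5.4] 
clock: 17.2 position: [0.524, -0.0639, 0.0694] ft_force: [2.6, -12.4, 6.9]
```

```bash
f(){ egrep 'clock|posit|ft_f'|tr '\n' ' ';echo; }
python3 -m jog '[[[2,0,0],[0,0,0],1],[[2,0,0],[0,0,0],1],[[2,0,0],[0,0,0],1],[[2,0,0],[0,0,0],1],[[2,0,0],[0,0,0],1]]'|f
python3 -m jog '[[[2,0,0],[0,0,0],1],[[2,0,0],[0,0,0],1],[[2,0,0],[0,0,0],1],[[2,0,0],[0,0,0],1],[[2,0,0],[0,0,0],1]]'|f
cat > rise.py <<'E'
from h import *
for n in("scene","top"):
    Z=[]
    for i in range(3):
        s=ctrl.snapshot(n);P=cloud(s);H=hsv(s)
        m=(H[...,0]>98)&(H[...,0]<125)&(H[...,1]>120)&(H[...,2]>80)&(np.hypot(P[...,0]-.494,P[...,1]-.082)<.1)
        q=P[m]-[.4944,.0818,0];a=np.radians(11.1);Y=(-q[:,0]*np.sin(a)+q[:,1]*np.cos(a))*1e3
        Z.append([(round(float(np.median(q[k,2])*1e3),1) if k.sum()>5 else None) for lo,hi in((-62,-50),(-50,-20),(-20,20),(20,50),(50,64)) for k in [(Y>lo)&(Y<hi)]])
    print(n,Z)
E
python3 rise.py
```

```text
clock: 17.7 position: [0.522, -0.054, 0.0694] ft_force: [3.1, -12.2, 7.3] 
clock: 18.2 position: [0.5201, -0.0442, 0.0694] ft_force: [2.5, -12.4, 7.7] 
scene [[52.8, 52.5, 52.5, 53.7, 52.5], [52.8, 52.8, 52.8, 53.0, 52.8], [53.4, 52.2, 52.7, 53.2, 52.8]]
top [[54.0, 54.4, 52.6, 55.8, 53.4], [53.0, 54.7, 53.8, 55.1, 53.0], [53.6, 54.3, 54.0, 54.4, 53.1]]
```

```bash
f(){ egrep 'clock|posit|ft_f'|tr '\n' ' ';echo; }
python3 -m jog '[[[2,0,0],[0,0,0],1],[[2,0,0],[0,0,0],1],[[2,0,0],[0,0,0],1],[[2,0,0],[0,0,0],1],[[2,0,0],[0,0,0],1]]'|f
python3 -m jog '[[[2,0,0],[0,0,0],1],[[2,0,0],[0,0,0],1],[[2,0,0],[0,0,0],1],[[2,0,0],[0,0,0],1],[[2,0,0],[0,0,0],1]]'|f
python3 -m jog '[[[1,0,0],[0,0,0],1],[[0,0,0],[0,0,0],1]]'|f
python3 rise.py
```

```text
clock: 19.0 position: [0.5183, -0.0344, 0.0694] ft_force: [3.0, -13.2, 7.5] 
clock: 19.5 position: [0.5164, -0.0246, 0.0694] ft_force: [2.6, -12.9, 7.5] 
clock: 19.7 position: [0.5162, -0.0233, 0.0694] ft_force: [2.9, -11.6, 8.8] 
scene [[57.0, 55.9, 54.6, 53.9, 53.0], [56.9, 56.6, 54.8, 53.8, 52.8], [57.4, 56.3, 54.5, 54.0, 53.4]]
top [[57.6, 56.0, 54.5, 55.3, 53.1], [57.6, 56.9, 54.6, 55.2, 52.8], [56.9, 57.7, 55.7, 55.0, 53.2]]
```

```bash
f(){ egrep 'clock|posit|ft_f|orien'|tr '\n' ' ';echo; }
python3 -m jog '[[[2,0,0],[0,0,0],1],[[1,0,0],[0,0,0],1],[[0,0,0],[0,0,0],1]]'|f
python3 -m jog '[[[-5,0,0],[0,0,0],1],[[-10,0,0],[0,0,0],1],[[-18,0,0],[0,0,0],1],[[-18,0,0],[0,0,0],1],[[-17,0,0],[0,0,0],1]]'|f
python3 -m jog '[[[0,0,0],[0,0,0],1],[[0,0,-25],[0,0,0],1],[[0,0,-30],[0,0,0],1],[[45,0,0],[0,0,0],1],[[45,0,0],[0,0,0],1]]'|f
python3 -m jog '[[[45,0,0],[0,0,0],1],[[45,0,0],[0,0,0],1],[[45,0,0],[0,0,0],1],[[45,0,0],[0,0,0],1],[[45,0,0],[0,0,0],1]]'|f
python3 -m jog '[[[18,0,0],[0,0,0],1],[[0,0,0],[0,0,0],1],[[0,0,0],[0,0,0],1]]'|f
python3 rise.py
```

```text
clock: 20.3 position: [0.5156, -0.0205, 0.0694] orientation: [0.002, 0.637, 0.771, -0.0] ft_force: [2.3, -12.4, 9.0] 
clock: 20.8 position: [0.5271, -0.0834, 0.0686] orientation: [-0.001, 0.635, 0.772, 0.0] ft_force: [-1.1, 0.9, 4.2] 
clock: 21.3 position: [0.5095, 0.0053, 0.124] orientation: [0.0, 0.636, 0.771, 0.0] ft_force: [0.3, 1.5, -2.1] 
clock: 21.8 position: [0.4645, 0.2276, 0.1231] orientation: [-0.0, 0.635, 0.772, -0.001] ft_force: [1.2, -0.1, -0.4] 
clock: 22.1 position: [0.462, 0.2429, 0.123] orientation: [-0.0, 0.635, 0.773, -0.001] ft_force: [-0.1, -1.5, -0.8] 
scene [[57.7, 57.1, 54.9, 54.6, 52.9], [57.7, 56.5, 54.9, 54.3, 53.1], [57.8, 56.9, 55.1, 54.3, 53.0]]
top [[58.4, 58.4, 55.1, 54.4, 53.2], [58.5, 57.7, 54.8, 55.5, 53.2], [57.9, 58.5, 55.8, 55.1, 52.8]]
```

```bash
f(){ egrep 'clock|posit|ft_f'|tr '\n' ' ';echo; }
python3 -m jog '[[[0,1,25],[0,0,0],1],[[0,0,20],[0,0,0],1],[[0,0,7],[0,0,0],1],[[0,0,0],[0,0,0],1],[[0,0,0],[0,0,0],1]]'|f
python3 -m jog '[[[0,0,0.8],[0,0,0],1],[[0,0,0],[0,0,0],1],[[0,0,0],[0,0,0],1]]'|f
python3 -m jog '[[[0,0,0.6],[0,0,0],1],[[0,0,0],[0,0,0],1],[[0,0,0],[0,0,0],1]]'|f
python3 -m jog '[[[0,0,0.5],[0,0,0],1],[[0,0,0],[0,0,0],1],[[0,0,0],[0,0,0],1]]'|f
```

```text
clock: 22.9 position: [0.4646, 0.2428, 0.0722] ft_force: [0.1, 0.8, -0.3] 
clock: 23.2 position: [0.4644, 0.2431, 0.0713] ft_force: [-0.1, -0.2, -1.2] 
clock: 23.5 position: [0.4641, 0.2429, 0.0702] ft_force: [0.1, 0.7, -0.8] 
clock: 23.8 position: [0.4641, 0.2429, 0.0697] ft_force: [-0.7, -0.2, -1.0]
```

```bash
f(){ egrep 'clock|posit|ft_f'|tr '\n' ' ';echo; }
python3 -m jog '[[[0,0,0.6],[0,0,0],1],[[0,0,0],[0,0,0],1],[[0,0,0],[0,0,0],1]]'|f
python3 -m jog '[[[0,0,0.4],[0,0,0],1],[[0,0,0],[0,0,0],1],[[0,0,0],[0,0,0],1]]'|f
python3 -m jog '[[[-3,0,0],[0,0,0],1],[[-3,0,0],[0,0,0],1],[[-3,0,0],[0,0,0],1],[[-3,0,0],[0,0,0],1],[[-3,0,0],[0,0,0],1]]'|f
```

```text
clock: 24.1 position: [0.4642, 0.243, 0.0692] ft_force: [-0.4, -0.5, 0.4] 
clock: 24.4 position: [0.4643, 0.2431, 0.0689] ft_force: [-1.0, 0.6, 4.0] 
clock: 24.9 position: [0.4675, 0.2282, 0.069] ft_force: [-0.7, 2.8, 6.3]
```

```bash
f(){ egrep 'clock|posit|ft_f'|tr '\n' ' ';echo; }
python3 -m jog '[[[-3,0,0],[0,0,0],1],[[-3,0,0],[0,0,0],1],[[-3,0,0],[0,0,0],1],[[-3,0,0],[0,0,0],1],[[-3,0,0],[0,0,0],1]]'|f
python3 -m jog '[[[-2,0,0],[0,0,0],1],[[-2,0,0],[0,0,0],1],[[-2,0,0],[0,0,0],1],[[-2,0,0],[0,0,0],1]]'|f
python3 -m jog '[[[-2,0,0],[0,0,0],1],[[-2,0,0],[0,0,0],1]]'|f
```

```text
clock: 25.4 position: [0.4705, 0.2136, 0.0691] ft_force: [-0.8, 2.6, 7.6] 
clock: 25.8 position: [0.4721, 0.2059, 0.0692] ft_force: [-0.6, 2.5, 8.7] 
clock: 26.0 position: [0.4727, 0.2037, 0.0694] ft_force: [-3.5, 12.0, 8.2]
```

Load returned at exactly the earlier depth (y = 0.2037). I'll go on to about y = 0.181.

```bash
f(){ egrep 'clock|posit|ft_f'|tr '\n' ' ';echo; }
python3 -m jog '[[[-2,0,-0.2],[0,0,0],1],[[-2,0,0],[0,0,0],1],[[-2,0,0],[0,0,0],1],[[-2,0,0],[0,0,0],1]]'|f
python3 -m jog '[[[-2,0,0],[0,0,0],1],[[-2,0,0],[0,0,0],1],[[-2,0,0],[0,0,0],1],[[-2,0,0],[0,0,0],1],[[-2,0,0],[0,0,0],1]]'|f
python3 -m jog '[[[-2,0,0],[0,0,0],1],[[-2,0,0],[0,0,0],1],[[-2,0,0],[0,0,0],1],[[-1,0,0],[0,0,0],1],[[0,0,0],[0,0,0],1]]'|f
python3 rise.py
```

```text
clock: 26.4 position: [0.4739, 0.197, 0.0695] ft_force: [-2.7, 13.2, 5.8] 
clock: 26.9 position: [0.4758, 0.1872, 0.0694] ft_force: [-2.2, 12.2, 5.8] 
clock: 27.4 position: [0.4772, 0.18, 0.0694] ft_force: [-2.4, 11.1, 5.9] 
scene [[57.9, 57.5, 57.7, 58.1, 57.3], [57.9, 57.9, 57.6, 58.4, 57.6], [58.2, 57.7, 57.7, 58.2, 57.2]]
top [[57.7, 58.8, 58.2, 61.0, 57.7], [57.8, 59.4, 57.4, 61.4, 57.6], [58.3, 59.3, 56.8, 60.7, 58.5]]
```

```bash
f(){ egrep 'clock|posit|ft_f'|tr '\n' ' ';echo; }
python3 -m jog '[[[5,0,0],[0,0,0],1],[[12,0,0],[0,0,0],1],[[18,0,0],[0,0,0],1],[[20,0,0],[0,0,0],1],[[20,0,0],[0,0,0],1]]'|f
python3 -m jog '[[[22,0,-5],[0,0,0],1],[[21,0,0],[0,0,0],1],[[0,0,20],[0,0,0],1],[[0,0,14],[0,0,0],1],[[0,0,5],[0,0,0],1]]'|f
python3 -m jog '[[[0,0,2],[0,0,0],1],[[0,0,0],[0,0,0],1],[[0,0,0],[0,0,0],1]]'|f
python3 rise.py
```

```text
clock: 28.2 position: [0.4628, 0.25, 0.0688] ft_force: [0.9, -1.9, 2.7] 
clock: 28.7 position: [0.4534, 0.2912, 0.0331] ft_force: [0.3, 0.0, -0.6] 
clock: 29.0 position: [0.4548, 0.2927, 0.0334] ft_force: [0.4, -0.1, -2.1] 
scene [[57.8, 58.2, 57.1, 58.1, 57.8], [57.7, 57.8, 57.6, 58.4, 57.6], [58.0, 57.5, 57.8, 58.4, 57.7]]
top [[58.2, 59.9, 57.7, 59.1, 57.7], [58.2, 59.6, 58.0, 59.6, 58.1], [57.6, 59.0, 58.5, 59.2, 58.1]]
```

```bash
f(){ egrep 'clock|posit|ft_f|grip'|tr '\n' ' ';echo; }
python3 -m jog '[[[0,0,2.5],[0,0,0],1],[[0,0,0],[0,0,0],1],[[0,0,0],[0,0,0],1]]'|f
python3 -m jog '[[[0,0,0.7],[0,0,0],1],[[0,0,0],[0,0,0],1],[[0,0,0],[0,0,0],1]]'|f
python3 -m jog '[[[0,0,0.6],[0,0,0],1],[[0,0,0],[0,0,0],1],[[0,0,0],[0,0,0],1]]'|f
```

```text
clock: 29.6 position: [0.4543, 0.2929, 0.0303] ft_force: [-1.0, -0.3, -0.5] grip_width: 0.248 
clock: 29.9 position: [0.4544, 0.293, 0.0297] ft_force: [0.2, 0.0, -1.1] grip_width: 0.241 
clock: 30.2 position: [0.4544, 0.293, 0.0294] ft_force: [-1.4, -0.7, 5.5] grip_width: 0.247
```

It's on the bench. I'll open, rise and check.

```bash
f(){ egrep 'clock|posit|ft_f|grip'|tr '\n' ' ';echo; }
python3 -m jog '[[[0,0,0],[0,0,0],0.7],[[0,0,0],[0,0,0],0.4],[[0,0,0],[0,0,0],0],[[0,0,0],[0,0,0],0],[[0,0,0],[0,0,0],0]]'|f
python3 -m jog '[[[0,0,-5],[0,0,0],0],[[0,0,-20],[0,0,0],0],[[0,0,-40],[0,0,0],0],[[0,0,-45],[0,0,0],0],[[0,0,-45],[0,0,0],0]]'|f
python3 -m jog '[[[0,0,-25],[0,0,0],0],[[0,0,0],[0,0,0],0],[[0,0,0],[0,0,0],0]]'|f
python3 rise.py; python3 look.py w4
python3 - <<'E'
from h import *
s=ctrl.snapshot("scene");cv2.imwrite("pics/end.png",s["color"][...,::-1])
E
```

```text
clock: 30.7 position: [0.4544, 0.2929, 0.0291] ft_force: [0.3, -0.1, 0.3] grip_width: 0.953 
clock: 31.2 position: [0.4541, 0.2925, 0.1859] ft_force: [0.1, 0.2, -0.4] grip_width: 1.002 
clock: 31.5 position: [0.4543, 0.2931, 0.2096] ft_force: [0.1, -0.2, -1.0] grip_width: 0.998 
scene [[58.0, 58.1, 57.5, 58.3, 57.3], [58.5, 57.9, 57.5, 58.6, 58.1], [57.9, 57.4, 57.3, 58.0, 58.1]]
top [[58.3, 58.7, 58.0, 59.3, 57.7], [58.5, 59.5, 57.7, 59.3, 57.7], [58.7, 58.9, 58.2, 59.7, 57.7]]
31.8 [0.454  0.2926 0.2082] [-1.000e-04  6.356e-01  7.720e-01 -9.000e-04]
wedge ((array([454.5, 294.4]), array([ 23.7, 189.8]), 11.2), 1216, array([0.001, 0.007, 0.034]))
blue ((array([486.5, 119.7]), array([106.8,  53.8]), 11.2), 2036, array([0.0548, 0.0571, 0.0647]))
stand ((array([488.6, 108. ]), array([150. , 108.5]), 10.9), 7078, array([0.0331, 0.0456, 0.0598]))
```

View pics/end.png

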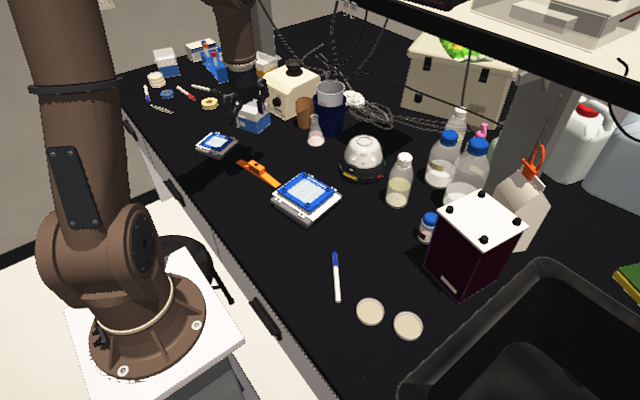

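The blue plate is up about 10 mm on both sides. The wedge lies flat at (260,173), 0.21 m from the stand, and the bystanders look unmoved.

```bash
python3 -c "
from cell import ctrl
print(ctrl.job_done())"
```

```text
the job is handed in; nothing more can be done
None
```

I opened the cassette and handed the job in at about 32 s: both sides of the blue plate measured about 10 mm up, wrist force stayed at about 17 N or less in the readings, and the wedge lies on the bench about 0.21 m from the stand; no verdict was returned.

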